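# Set and weight the bridges on two ukulele soundboards

### The job

Set the two ukulele bridges ready on their soundboards: the short one centred in the blue tape frame of the smaller (soprano) top, the longer one centred in the frame of the bigger (tenor) top, each square to its frame. Then stand a brass weight upright on the middle of each bridge to hold it down, the small weight on the short bridge and the large weight on the long one. Set everything down gently, for the tops are thin, and leave the long guitar bridge, the glue bottle, the finger plane and the chisel where they are.

Things in the scene. Friction and masses are not known exactly. Their poses are not given: they have to be found in the camera images.
- short_bridge: Soprano bridge: dark rosewood bar, 72 mm long, 24 mm wide. Its middle 44 mm is a flat block 9 mm high, the wings 5.5 mm high, a white dot on each; 14 g, loose; its y axis lies along its length, its x axis across its width; origin at the centre of its underside. Symmetrical: either way round will do.
- long_bridge: Tenor bridge: dark rosewood bar of the same make, 100 mm long, 28 mm wide. Its middle 52 mm is a flat block 9 mm high, the wings 5.5 mm high with white dots; 22 g, loose; its y axis lies along its length, its x axis across its width; origin at the centre of its underside. Symmetrical: either way round will do.
- small_weight: Small brass bench weight: upright plain cylinder, 30 mm diameter, 44 mm tall, thin cork sole, about 0.26 kg. Origin at the centre of its underside, z axis up along the cylinder.
- large_weight: Large brass bench weight: upright plain cylinder, 42 mm diameter, 56 mm tall, thin cork sole, about 0.62 kg. Origin at the centre of its underside, z axis up along the cylinder.
- soprano_top: Soprano ukulele soundboard, the smaller one: pale spruce, 240 mm long, 168 mm wide, 3 mm thick, fixed flat on a plywood workboard 10 mm larger all round; upper face 15 mm above the origin. Origin at bench level under the centre of the blue tape frame; x axis to the sound hole and neck end, y across. The frame (flat masking tape 12 mm wide) is open 84 mm along y by 36 mm along x, for the short bridge.
- tenor_top: Tenor ukulele soundboard, the bigger one: pale spruce, 305 mm long, 214 mm wide, 3 mm thick, fixed flat on a plywood workboard 10 mm larger all round; upper face 15 mm above the origin. Origin at bench level under the centre of the blue tape frame; x axis to the sound hole and neck end, y across. The frame (flat masking tape 12 mm wide) is open 112 mm along y by 40 mm along x, for the long bridge.
- guitar_bridge: A bystander, to be left where it lies. Guitar bridge: dark rosewood bar of the same make, 175 mm long (along its y axis), 28 mm wide, 9 mm high; fits neither frame; loose. Origin at the centre of its underside.
- finger_plane: A bystander, to be left where it lies. Small brass finger plane, 60 mm long (x), 26 mm wide, 32 mm high; loose. Origin at the centre of its underside.
- glue_bottle: A bystander, to be left where it lies. White squeeze bottle with a yellow band and an orange nozzle, 58 mm diameter, 157 mm tall, standing; loose. Origin at the centre of its underside.
- chisel: A bystander, to be left where it lies. Wood chisel lying flat, 245 mm long, wooden handle towards its -x, blade towards its +x, 26 mm thick; loose. Origin at bench level below its ferrule.
Mind the look-alikes: they are no part of the job. Leave any green or turquoise look-alike of the large_weight alone. Leave any white look-alike of the small_weight alone.

How it is judged:
By the outcome, as a careful person would: the job done as asked, in the order asked, and still so for the second after the job is handed in, with the robot touching nothing.
It also fails if it takes over 109 s, if anything falls off the work surface, if the arm or the gripper's body presses on something with over 40 N, if the wrist force passes 120 N, or if a joint passes its speed limit or range.

### The arm

A 7-joint arm with a two-finger parallel gripper is mounted at the origin on the work surface. World frame = base frame: x ahead of the robot, y to its left, z up, the work surface at z = 0. Lengths are in m, angles in rad, forces in N, time in s.
With the tool pointing down it reaches from about 0.425 to 0.875 m from the base axis. Payload 9.9 kg.
Tool frame: the origin (TCP) lies midway between the tips of the shut fingers; the grasp point (between the pads) lies 19 mm behind it; z points along the fingers, y is the line along which they close (so a half turn about z gives the same grasp; the last joint's range is limited). The gripper opens to 85 mm and grips with 20 to 120 N. Pads are 22 mm wide; open, the fingers measure 114 mm over their backs; the gripper's body (76 mm by 85 mm) begins 54 mm behind the grasp point. The pads swing forward as they close: fully open they stand 13 mm farther back than shut.
Start: joints at [-1.319, 0.576, 0.025, 1.437, -0.015, 1.129, -0.057], TCP at [0.222, 0.637, 0.231] pointing down, gripper open.
Joint ranges: [-2.76, 2.76], [-0.34, 2.15], [-1.52, 1.57], [0.19, 2.46], [-1.09, 4.23], [0.17, 1.99], [-2.82, 2.82]. Speed limits (rad/s): [2.22, 2.22, 3.01, 3.01, 3.14, 3.14, 3.14].

### API

Orientations are given as a unit quaternion [w, x, y, z].
In Python, from rig import monitor, cams, ticket gives the robot as it stands. The module is installed in compiled form; this text tells all that it offers.
- The arm moves only by the tool drive_tool, never from a script. Its argument "rows" is a list of rows, each a list of 7 numbers: the shift along the tool's x, y, z in cm, then the turn, a rotation vector about the tool's x, y, z in degrees, then the finger opening in cm, from 0 to 8.54. In form: [[x, y, z, wx, wy, wz, grip], ...]. A call has 1 to 8 rows; each row shifts and turns the commanded pose from where the row before left it, along the tool's axes as they then stand; what a row does not reach is not made up. A row lasts 1/12 s, in which the tool goes at most 41.7 mm and 7.16 degrees, less where a joint would pass 70% of its speed; a pose out of reach is approached as far as the arm can. A call is refused whole if a number of a shift passes 4.17 or a number of a turn 7.16, either way. A call with a gripper value outside its range is refused whole. The fingers move at their own pace and stop on an object; "grip_force" is the grip in N (left out, the last holds). Time passes only in rows, so rows that do not move let the fingers close. It gives the time, the measured TCP pose, the force, the opening and the grip force at its end, in the units of the state.
- monitor.state(): the state, without advancing time (a new reading comes with each control period).
- cams.snapshot(name): name is "scene" or "top"; returns the picture (384x512x3 uint8, red, green, blue); there is no depth.
- cams.calibration(name): a dict with "fovy" (degrees; the focal length in pixels is half the picture's height over the tangent of half this angle, whatever the lens; pixels are square), "cx", "cy" (the principal point, pixels), "rvec" (rotation vector, rad) and "tvec" (3), from world to camera coordinates, as OpenCV has them. Camera axes: x right, y down, z forward; pixel columns grow to the right and rows downward; lengths in m; the calibration is good to about 2 mm. A picture is of the moment at which its call begins. calibration takes no time and is no camera call.
- ticket.sign_off(): hands the job in; it is judged then, once.
The state is a dict: "clock": time; "joint_positions": joint angles; "qd": joint speeds; "tau": joint torques, N m; "tcp_pos": TCP position; "ee_rot": TCP orientation; "ft_force": force on the tool from outside, world axes, zero at the start; "ft_torque": the same for the moment, N m; "grip_width": finger opening in m; "gripper_force": force on a finger pad.
Only numpy, scipy, OpenCV 4.12 (cv2) and the standard library are available. Lean on these libraries where they do the work, as an engineer would, in place of code of your own. Each camera call takes 0.05 s, during which the arm holds its last target. There are 200 camera calls.

## Working session

There is one attempt and no reset: what is moved stays moved. The work goes in short steps, Python scripts to look and compute and a tool call to move; the robot and the scene stay as the last step left them, time stands still between calls to the robot, and variables do not carry over. Pictures are saved under pics/ and viewed, at most 14 in all, crops included, and the job is handed in when it is done.

Besides the shell and the picture viewer there is one more tool, called after "Call:" as name(argument=value, ...), one argument or row to a line, values as JSON. drive_tool: Moves the arm, as the interface text tells. Its arguments: {"type":"object","properties":{"rows":{"type":"array"},"grip_force":{"type":"number"}},"required":["rows"]}

```bash
mkdir -p pics; cat > h.py <<'E'
import numpy as np, cv2
from rig import monitor, cams, ticket
def cal(n):
    c=cams.calibration(n); f=192/np.tan(np.radians(c["fovy"])/2)
    K=np.array([[f,0,c["cx"]],[0,f,c["cy"]],[0,0,1]]); R=cv2.Rodrigues(np.array(c["rvec"],float))[0]
    return K,R,np.array(c["tvec"],float).ravel()
def ray(n,uv,z):
    K,R,t=cal(n); uv=np.atleast_2d(np.array(uv,float))
    d=(np.linalg.inv(K)@np.c_[uv,np.ones(len(uv))].T).T@R; o=-R.T@t
    return o+d*((z-o[2])/d[:,2])[:,None]
def proj(n,p):
    K,R,t=cal(n); q=(np.atleast_2d(p)@R.T+t)@K.T; return q[:,:2]/q[:,2:]
def snap(n,name):
    im=cams.snapshot(n); cv2.imwrite(f"pics/{name}.png",im[:,:,::-1]); return im
E
python3 - <<'E'
from h import *
for n in("top","scene"):
    snap(n,n+"0"); c=cams.calibration(n); print(c); K,R,t=cal(n); print(-R.T@t)
print(monitor.state())
E
```

```text
{'fovy': 54.5258035603293, 'cx': 259.9667072658841, 'cy': 190.157415647243, 'rvec': array([ 2.18058772, -2.16100914,  0.08257584]), 'tvec': array([-0.00440472,  0.58285771,  1.09023731])}
[ 0.48502867 -0.01276988  1.13707696]
{'fovy': 48.50837259036976, 'cx': 250.40317554195855, 'cy': 191.25893204548993, 'rvec': array([ 2.39411033,  0.90814066, -0.2589659 ]), 'tvec': array([-0.42119689, -0.3024875 ,  1.51375137])}
[ 1.03177418 -0.56639635  1.08396769]
{'clock': 0.1, 'joint_positions': array([-1.31882097,  0.576456  ,  0.02486058,  1.43783378, -0.01496458,
        1.12902267, -0.05650505]), 'qd': array([ 1.28479364e-04, -1.55767691e-03,  2.43208481e-03, -1.15025939e-03,
       -4.35872760e-04,  3.05754691e-06, -3.90348839e-04]), 'tau': array([ 6.14625489e-03, -7.67300677e+01,  2.25772239e+00, -2.86598933e+01,
        1.58443168e-02,  8.73986108e-03, -3.55803834e-06]), 'tcp_pos': array([0.22228755, 0.63690477, 0.23052041]), 'ee_rot': array([-6.96666859e-05,  1.67084583e-01,  9.85942267e-01, -7.64485630e-04]), 'ft_force': array([0.71834115, 0.24973591, 0.05517364]), 'ft_torque': array([-0.00831565, -0.01592976, -0.04767722]), 'gripper_force': 0.0, 'grip_width': 0.08578191332957708}
```

View pics/top0.png

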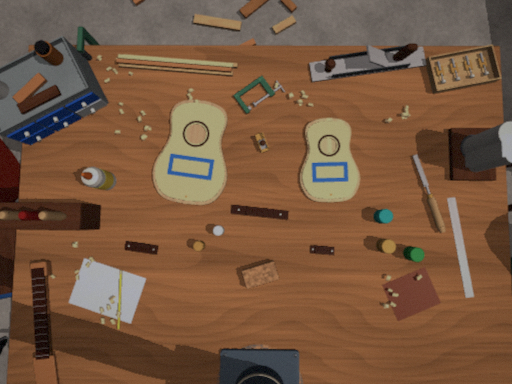

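View pics/scene0.png

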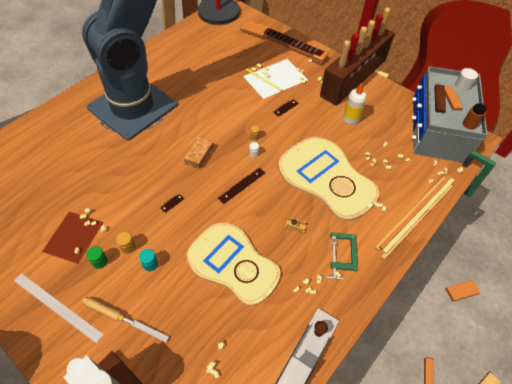

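```bash
python3 - <<'E'
from h import *
for n in("top","scene"):
    print(n,proj(n,[[0,0,0],[.222,.637,.231],[.222,-.637,.231],[.637,.222,.23],[.5,0,0],[.5,.2,0],[.7,0,0]]).round())
im=snap("top","t1")
rois={'largeB':(360,195,440,275),'smallW':(185,215,240,260),'sb':(300,235,345,265),'lb':(115,230,170,265)}
def tile(k):
    a,b,c,d=rois[k]; return cv2.resize(im[b:d,a:c],(400,300),interpolation=cv2.INTER_CUBIC)
o=np.vstack([np.hstack([tile('largeB'),tile('smallW')]),np.hstack([tile('sb'),tile('lb')])])
cv2.imwrite('pics/crop1.png',o[:,:,::-1])
E
```

```text
top [[258. 389.]
 [-10. 331.]
 [530. 338.]
 [170. 160.]
 [260. 218.]
 [195. 217.]
 [261. 153.]]
scene [[132. 106.]
 [298.  -5.]
 [-45. 227.]
 [325. 113.]
 [236. 183.]
 [276. 146.]
 [286. 219.]]
```

View pics/crop1.png

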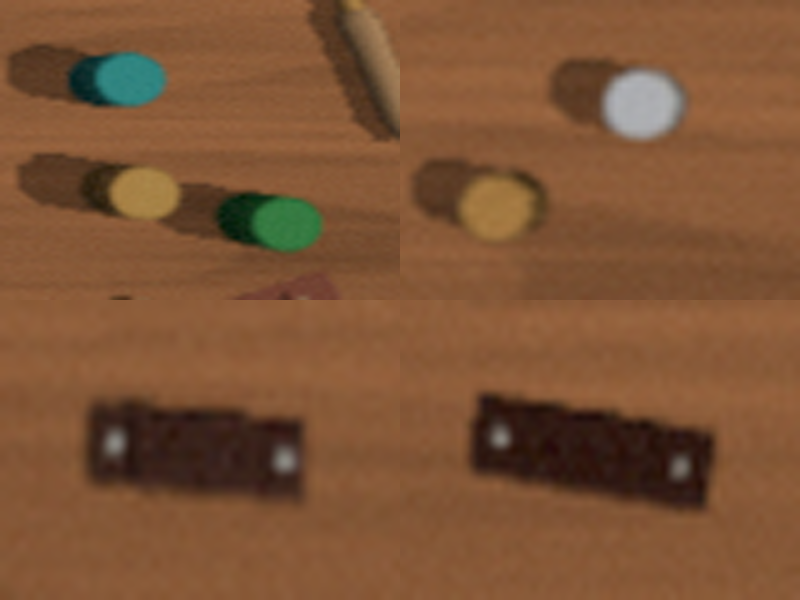

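```bash
cat >> h.py <<'E'
def near(mask,uv,r):
    m=np.zeros_like(mask,np.uint8); cv2.circle(m,tuple(int(v) for v in uv),int(r),255,-1); return cv2.bitwise_and(mask.astype(np.uint8)*255,m)
def hull(m): return cv2.convexHull(cv2.findNonZero(m))[:,0].astype(float)
def rect(n,m,z):
    # mask pixels cast onto plane, min-area rectangle there -> centre, sizes, long-axis angle
    p=ray(n,hull(m),z)[:,:2]; c,s,a=cv2.minAreaRect((p*1000).astype(np.float32))
    if s[0]<s[1]: a+=90; s=s[::-1]
    return np.array(c)/1000,np.array(s),(a+90)%180-90
def dots(n,im,uv,r,z=.0055):
    g=im.min(2).astype(float); dark=near(im.max(2)<75,uv,r)
    k=cv2.fillConvexPoly(np.zeros_like(dark),hull(dark).astype(int),255)
    w=cv2.erode(k,np.ones((3,3)))*(g>85); nn,lab,st,ce=cv2.connectedComponentsWithStats((w>0).astype(np.uint8))
    i=1+np.argsort(-st[1:,4])[:2]; p=ray(n,ce[i],z)[:,:2]; d=p[0]-p[1]
    return p.mean(0),np.hypot(*d)*1000,(np.degrees(np.arctan2(d[1],d[0]))+180)%180
def blue(im): return (im[:,:,2].astype(int)-im[:,:,0]>60)&(im[:,:,2]>im[:,:,1]+25)
def brass(im):
    h=cv2.cvtColor(im,cv2.COLOR_RGB2HSV); return (h[:,:,0]>16)&(h[:,:,0]<26)&(h[:,:,1]>110)&(h[:,:,2]>130)
E
python3 - <<'E'
from h import *
np.set_printoptions(precision=4,suppress=True)
T={'top':dict(sop=(330,172,30),ten=(191,167,35),sb=(322,250,18),lb=(141,248,22),lw=(388,246,11),sw=(198,245,8)),
'scene':dict(sop=(224,254,32),ten=(318,167,32),sb=(173,203,16),lb=(286,107,17),lw=(126,242,14),sw=(255,131,10))}
for n in T:
    im=cams.snapshot(n); D=T[n]
    for k in('sop','ten'): print(n,k,*rect(n,near(blue(im),D[k][:2],D[k][2]),.015))
    for k in('sb','lb'):
        print(n,k,*rect(n,near(im.max(2)<75,D[k][:2],D[k][2]),.007))
        try: print('   dots',*dots(n,im,D[k][:2],D[k][2]))
        except Exception as e: print(e)
    for k,z in(('lw',.056),('sw',.044)):
        m=near(brass(im),D[k][:2],D[k][2]); print(n,k,*rect(n,m,z), m.sum()//255, cv2.mean(im,m)[:3])
E
```

```text
top sop [ 0.6422 -0.2096] [105.514  56.294] -87.41497850418091
top ten [0.655  0.2139] [132.3182  60.8147] 82.31427001953125
top sb [ 0.4079 -0.1849] [69.9719 22.7664] 84.93035888671875
   dots [ 0.4072 -0.1865] 57.5925463106808 85.16461976370027
top lb [0.409  0.3585] [98.4057 26.9349] 82.60899353027344
   dots [0.4083 0.3597] 75.68529446305826 83.01921659335892
top lw [ 0.4223 -0.3694] [37.6473 36.1367] 25.764097213745117 148 (162.01351351351352, 125.2364864864865, 67.60810810810811)
top sw [0.4165 0.1796] [23.3537 23.1627] -88.67047965526581 58 (158.1206896551724, 116.55172413793103, 63.172413793103445)
scene sop [ 0.6436 -0.2087] [106.0522  57.588 ] -88.96790373325348
scene ten [0.6563 0.2151] [133.5008  60.8109] 82.24932098388672
scene sb [ 0.4103 -0.1871] [65.5189 22.3914] 86.44290161132812
index 1 is out of bounds for axis 0 with size 1
scene lb [0.4116 0.3567] [90.3669 25.8976] 83.42017364501953
index 1 is out of bounds for axis 0 with size 1
scene lw [ 0.4317 -0.3774] [59.3333 40.1443] -54.139892578125 211 (208.2227488151659, 146.3696682464455, 52.7914691943128)
scene sw [0.4294 0.1685] [52.9056 23.1296] -48.807151794433594 80 (196.2375, 136.2375, 49.075)
```

```bash
cat >> h.py <<'E'
from scipy.spatial.transform import Rotation as Ro
def st():
    s=monitor.state(); q=s['ee_rot']; R=Ro.from_quat([q[1],q[2],q[3],q[0]]); return s,np.array(s['tcp_pos']),R
def plan(p,yaw,n,start=None):
    """even split of the way to TCP p, tool y at world angle yaw (deg, mod 180), tool straight down"""
    s,p0,R0=st() if start is None else (None,)+start
    y=np.radians(yaw); best=None
    for k in(0,np.pi):
        ty=np.array([np.cos(y+k),np.sin(y+k),0]); tz=np.array([0,0,-1.]); G=Ro.from_matrix(np.c_[np.cross(ty,tz),ty,tz])
        rv=(R0.inv()*G).as_rotvec()
        if best is None or np.linalg.norm(rv)<np.linalg.norm(best[0]): best=(rv,G)
    rv,G=best; R=R0; d=(np.array(p)-p0)/n; step=Ro.from_rotvec(rv/n)
    for i in range(n):
        print('[%s],'%','.join('%.2f'%v for v in np.r_[R.inv().apply(d)*100,np.degrees(rv/n)])); R=R*step
    return np.array(p),G
def pca(n,m,z):
    p=ray(n,cv2.findNonZero(m)[:,0],z)[:,:2]; w,v=np.linalg.eigh(np.cov(p.T)); d=v[:,1]
    return p.mean(0),np.degrees(np.arctan2(d[1],d[0]))%180
E
python3 - <<'E'
from h import *
np.set_printoptions(precision=4,suppress=True)
for n,D in {'top':dict(sop=(330,172,30),ten=(191,167,35)),'scene':dict(sop=(224,254,32),ten=(318,167,32))}.items():
    im=cams.snapshot(n)
    for k in D:
        m=near(blue(im),D[k][:2],D[k][2]); print(n,k,*pca(n,m,.015)); f=cv2.fillConvexPoly(np.zeros_like(m),hull(m).astype(int),255); print('  filled',*pca(n,f,.015))
print(monitor.state()['tcp_pos'])
a=plan([.4095,.358,.10],-7.3,12)
E
```

```text
top sop [ 0.6423 -0.2089] 91.64827063025436
  filled [ 0.6423 -0.2094] 92.45678025014941
top ten [0.655  0.2137] 81.8827740843188
  filled [0.6549 0.2137] 82.14637350216715
scene sop [ 0.6433 -0.2103] 91.92738707548602
  filled [ 0.6437 -0.2095] 91.5247735000487
scene ten [0.6569 0.2134] 82.23594630760554
  filled [0.6565 0.2137] 82.6457636102062
[0.2224 0.6372 0.2311]
[-2.24,-1.68,1.09,-0.00,0.00,6.50],
[-2.42,-1.42,1.09,-0.00,0.00,6.50],
[-2.56,-1.14,1.09,-0.00,0.00,6.50],
[-2.67,-0.84,1.09,-0.00,0.00,6.50],
[-2.75,-0.53,1.09,-0.00,0.00,6.50],
[-2.79,-0.21,1.09,-0.00,0.00,6.50],
[-2.80,0.10,1.09,-0.00,0.00,6.50],
[-2.77,0.42,1.09,-0.00,0.00,6.50],
[-2.70,0.73,1.09,-0.00,0.00,6.50],
[-2.60,1.03,1.09,-0.00,0.00,6.50],
[-2.47,1.32,1.09,-0.00,0.00,6.50],
[-2.30,1.59,1.09,-0.00,0.00,6.50],
```

Call:
drive_tool(
  rows=[
    [-2.24,-1.68,1.09,0,0,6.5,5.5],
    [-2.42,-1.42,1.09,0,0,6.5,5.5],
    [-2.56,-1.14,1.09,0,0,6.5,5.5],
    [-2.67,-0.84,1.09,0,0,6.5,5.5],
    [-2.75,-0.53,1.09,0,0,6.5,5.5],
    [-2.79,-0.21,1.09,0,0,6.5,5.5],
    [-2.8,0.1,1.09,0,0,6.5,5.5],
    [-2.77,0.42,1.09,0,0,6.5,5.5],
  ],
  grip_force=20,
)

```text
clock: 1.02
tcp_pos: [0.3479, 0.4501, 0.1439]
ee_rot: [0.0, 0.585, 0.811, 0.0]
ft_force: [0.4, 0.5, 0.9]
grip_width: 0.0554
gripper_force: 0.0
```

Call:
drive_tool(
  rows=[
    [-2.7,0.73,1.09,0,0,6.5,5.5],
    [-2.6,1.03,1.09,0,0,6.5,5.5],
    [-2.47,1.32,1.09,0,0,6.5,5.5],
    [-2.3,1.59,1.09,0,0,6.5,5.5],
    [0,0,0,0,0,0,5.5],
  ],
)

```text
clock: 1.43
tcp_pos: [0.4124, 0.3523, 0.0992]
ee_rot: [0.002, 0.755, 0.656, -0.001]
ft_force: [0.3, -0.5, 0.1]
grip_width: 0.0551
gripper_force: 0.0
```

```bash
python3 - <<'E'
from h import *
for n in("top","scene"): snap(n,n+"2")
A=cv2.imread('pics/top2.png')[190:310,60:220]; B=cv2.imread('pics/scene2.png')[40:160,220:380]
cv2.imwrite('pics/c2.png',cv2.resize(np.hstack([A,B]),(800,300)))
s,p,R=st(); print(p,R.as_matrix().round(3),s['grip_width'],s['joint_positions'].round(2),s['clock'],s['ft_force'])
plan([.4095,.358,.03],-7.3,3)
E
```

```text
[0.4102094  0.35732139 0.10027681] [[ 0.128  0.992 -0.   ]
 [ 0.992 -0.128 -0.001]
 [-0.001 -0.    -1.   ]] 0.055140967619092325 [-1.04  0.57  0.35  1.95 -0.3   0.67 -0.62] 1.5333 [-0.5670164   0.81586768  0.27415268]
[0.02,-0.03,2.34,-0.00,0.01,-0.01],
[0.02,-0.03,2.34,-0.00,0.01,-0.01],
[0.02,-0.03,2.34,-0.00,0.01,-0.01],
```

View pics/c2.png

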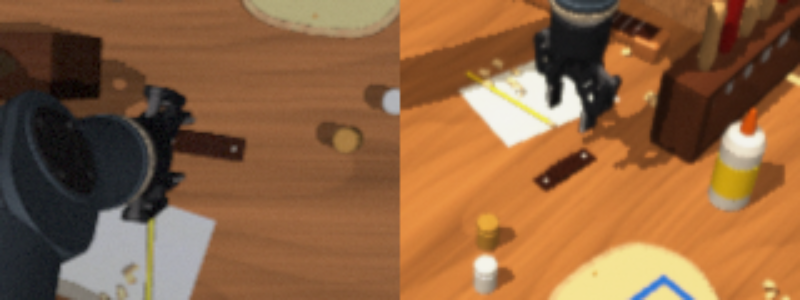

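Call:
drive_tool(
  rows=[
    [0.02,-0.03,2.3,0,0,0,5],
    [0.02,-0.03,2.3,0,0,0,4.5],
    [0.02,-0.03,2.3,0,0,0,4.5],
    [0,0,1,0,0,0,4.5],
    [0,0,0,0,0,0,4.5],
  ],
)

```text
clock: 1.95
tcp_pos: [0.4073, 0.3594, 0.0199]
ee_rot: [-0.0, 0.75, 0.662, -0.002]
ft_force: [0.3, -0.2, 0.5]
grip_width: 0.0453
gripper_force: 0.0
```

```bash
python3 - <<'E'
from h import *
for n in("top","scene"): snap(n,n+"3")
A=cv2.imread('pics/top3.png')[210:285,100:200]; B=cv2.imread('pics/scene3.png')[70:145,240:340]
cv2.imwrite('pics/c3.png',cv2.resize(np.hstack([A,B]),(800,300),interpolation=cv2.INTER_CUBIC))
s,p,R=st(); print(p,s['grip_width'],s['ft_force'])
plan([.4095,.358,.004],-7.3,2)
E
```

```text
[0.40881027 0.35967233 0.02201645] 0.04470930299619494 [-0.72155609  1.4911051  -0.43793497]
[-0.08,0.04,0.90,-0.00,-0.01,0.06],
[-0.08,0.04,0.90,-0.00,-0.01,0.06],
```

View pics/c3.png

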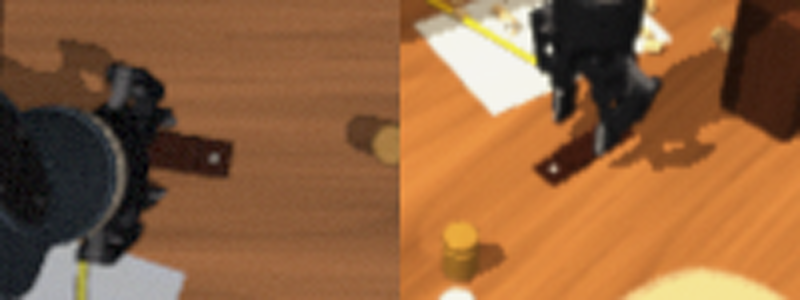

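Call:
drive_tool(
  rows=[
    [-0.1,0,0.9,0,0,0,4.2],
    [0,0,0.6,0,0,0,4.0],
    [0,0,0.3,0,0,0,4.0],
    [0,0,0,0,0,0,4.0],
  ],
)

```text
clock: 2.38
tcp_pos: [0.4085, 0.3579, 0.0031]
ee_rot: [-0.0, 0.75, 0.661, -0.0]
ft_force: [0.1, -0.5, -0.3]
grip_width: 0.0401
gripper_force: 0.0
```

Call:
drive_tool(
  rows=[
    [0,0,0,0,0,0,3.4],
    [0,0,0,0,0,0,2.9],
    [0,0,0,0,0,0,2.6],
    [0,0,0,0,0,0,2.5],
    [0,0,0,0,0,0,2.5],
  ],
)

```text
clock: 2.8
tcp_pos: [0.4088, 0.3581, 0.0038]
ee_rot: [-0.0, 0.75, 0.661, 0.0]
ft_force: [-0.3, -0.9, 4.6]
grip_width: 0.0276
gripper_force: 20.1
```

Call:
drive_tool(
  rows=[
    [0,0,-0.5,0,0,0,2.4],
    [0,0,-2,0,0,0,2.4],
    [0,0,-3,0,0,0,2.4],
    [0,0,-1,0,0,0,2.4],
    [0,0,0,0,0,0,2.4],
  ],
  grip_force=25,
)

```text
clock: 3.22
tcp_pos: [0.4099, 0.3591, 0.0711]
ee_rot: [-0.0, 0.75, 0.661, 0.002]
ft_force: [0.5, -0.9, -0.6]
grip_width: 0.0272
gripper_force: 24.7
```

```bash
python3 - <<'E'
from h import *
s,p,R=st(); print(p,s['grip_width'],s['ft_force'],s['gripper_force'])
plan([.6557,.2132,.06],-7.8,8)
E
```

```text
[0.40993591 0.35905671 0.0711233 ] 0.027155832426391014 [ 0.49782102 -0.8647745  -0.60446195] 24.737914502620697
[-1.42,3.28,0.14,0.02,-0.03,0.07],
[-1.42,3.28,0.14,0.02,-0.03,0.07],
[-1.41,3.28,0.14,0.02,-0.03,0.07],
[-1.41,3.28,0.14,0.02,-0.03,0.07],
[-1.41,3.28,0.14,0.02,-0.03,0.07],
[-1.40,3.29,0.14,0.02,-0.03,0.07],
[-1.40,3.29,0.14,0.02,-0.03,0.07],
[-1.39,3.29,0.14,0.02,-0.03,0.07],
```

Call:
drive_tool(
  rows=[
    [-1.41,3.28,0.14,0,0,0.07,2.4],
    [-1.41,3.28,0.14,0,0,0.07,2.4],
    [-1.41,3.28,0.14,0,0,0.07,2.4],
    [-1.41,3.28,0.14,0,0,0.07,2.4],
    [-1.41,3.28,0.14,0,0,0.07,2.4],
    [-1.41,3.28,0.14,0,0,0.07,2.4],
    [-1.41,3.28,0.14,0,0,0.07,2.4],
    [-1.41,3.28,0.14,0,0,0.07,2.4],
  ],
)

```text
clock: 3.88
tcp_pos: [0.655, 0.2109, 0.0561]
ee_rot: [-0.0, 0.754, 0.657, -0.001]
ft_force: [0.3, 0.8, -1.1]
grip_width: 0.027
gripper_force: 24.8
```

Call:
drive_tool(
  rows=[
    [0,0,0,0,0,0,2.4],
    [0,0,1.5,0,0,0,2.4],
    [0,0,1.0,0,0,0,2.4],
    [0,0,0,0,0,0,2.4],
    [0,0,0,0,0,0,2.4],
  ],
)

```text
clock: 4.3
tcp_pos: [0.6529, 0.2123, 0.031]
ee_rot: [-0.001, 0.753, 0.658, -0.001]
ft_force: [-0.1, -0.3, -0.0]
grip_width: 0.0268
gripper_force: 24.8
```

```bash
cat >> h.py <<'E'
def avg(k=8):
    P=[];Q=[]
    for i in range(k): cams.snapshot('top'); s,p,R=st(); P.append(p);Q.append(R.as_quat()*np.sign(R.as_quat()[0]))
    p=np.mean(P,0);R=Ro.from_quat(np.mean(Q,0)); y=R.apply([0,1,0])
    print('avg',p.round(4),'sd',np.std(P,0).round(4),'yaw',np.degrees(np.arctan2(y[1],y[0])).round(2),'tz',R.apply([0,0,1]).round(4),s['ft_force'].round(1),s['grip_width'],s['clock']); return p,R
E
python3 - <<'E'
from h import *
p=avg()
plan([.6557,.2132,.0192],-7.8,2,p)
for n in("top","scene"): snap(n,n+"4")
A=cv2.imread('pics/top4.png')[110:215,130:270]; B=cv2.imread('pics/scene4.png')[110:215,260:400]
cv2.imwrite('pics/c4.png',cv2.resize(np.hstack([A,B]),(800,300),interpolation=cv2.INTER_CUBIC))
E
```

```text
avg [0.6542 0.2124 0.0327] sd [0.0003 0.0001 0.0003] yaw -7.77 tz [ 4.e-04  2.e-04 -1.e+00] [-0.3  0.2 -0.1] 0.026876669335437465 4.7
[0.05,0.07,0.67,0.01,-0.01,0.01],
[0.05,0.07,0.67,0.01,-0.01,0.01],
```

View pics/c4.png

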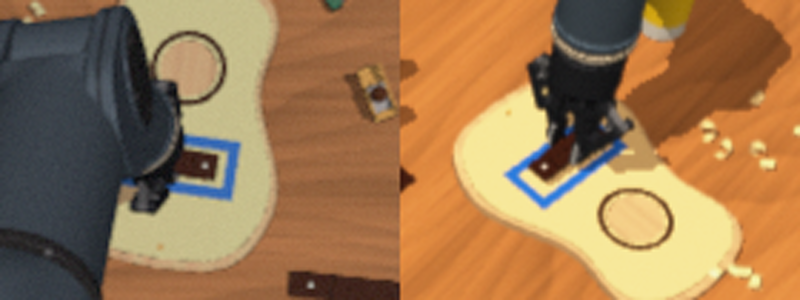

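Call:
drive_tool(
  rows=[
    [0.05,0.07,0.5,0,0,0,2.4],
    [0.05,0.07,0.5,0,0,0,2.4],
    [0,0,0.1,0,0,0,2.4],
    [0,0,0.1,0,0,0,2.4],
    [0,0,0,0,0,0,2.4],
    [0,0,0,0,0,0,2.4],
  ],
)

```text
clock: 5.3
tcp_pos: [0.6557, 0.2127, 0.0202]
ee_rot: [0.0, 0.754, 0.657, -0.0]
ft_force: [0.8, 0.2, -0.2]
grip_width: 0.0271
gripper_force: 24.8
```

Call:
drive_tool(
  rows=[
    [0,0,0.08,0,0,0,2.4],
    [0,0,0,0,0,0,2.4],
    [0,0,0,0,0,0,2.4],
  ],
)

```text
clock: 5.55
tcp_pos: [0.6557, 0.2128, 0.0196]
ee_rot: [0.0, 0.754, 0.657, 0.0]
ft_force: [0.9, -0.4, -0.9]
grip_width: 0.0274
gripper_force: 24.8
```

```bash
python3 - <<'E'
from h import *
p=avg()
plan([.6557,.2132,.0185],-7.8,1,p)
E
```

```text
avg [0.6557 0.2128 0.0196] sd [0. 0. 0.] yaw -7.8 tz [ 1.e-04  0.e+00 -1.e+00] [ 0.9 -0.9 -0.1] 0.027075613136012106 5.95
[0.04,-0.01,0.11,0.01,-0.00,-0.00],
```

Down in small steps until contact.

Call:
drive_tool(
  rows=[
    [0,0,0.05,0,0,0,2.4],
    [0,0,0,0,0,0,2.4],
    [0,0,0,0,0,0,2.4],
  ],
)

```text
clock: 6.2
tcp_pos: [0.6557, 0.2128, 0.0189]
ee_rot: [-0.0, 0.754, 0.657, -0.0]
ft_force: [0.7, 0.5, 0.4]
grip_width: 0.0269
gripper_force: 24.8
```

Call:
drive_tool(
  rows=[
    [0,0,0.04,0,0,0,2.4],
    [0,0,0,0,0,0,2.4],
    [0,0,0,0,0,0,2.4],
  ],
)

```text
clock: 6.45
tcp_pos: [0.6557, 0.2128, 0.0189]
ee_rot: [-0.0, 0.754, 0.657, 0.0]
ft_force: [-1.9, 0.2, 5.7]
grip_width: 0.0271
gripper_force: 25.3
```

Call:
drive_tool(
  rows=[
    [0,0,-0.03,0,0,0,2.9],
    [0,0,0,0,0,0,3.4],
    [0,0,0,0,0,0,4.2],
    [0,0,-0.3,0,0,0,4.5],
    [0,0,-2,0,0,0,4.5],
    [0,0,-3,0,0,0,4.5],
    [0,0,-3,0,0,0,4.5],
    [0,0,0,0,0,0,4.5],
  ],
)

```text
clock: 7.12
tcp_pos: [0.659, 0.2132, 0.1082]
ee_rot: [0.002, 0.754, 0.657, 0.004]
ft_force: [1.4, -0.2, 0.5]
grip_width: 0.0448
gripper_force: 0.0
```

```bash
python3 - <<'E'
from h import *
plan([.4085,-.1855,.10],-4.5,16)
E
```

```text
[-2.68,-1.21,0.03,0.03,-0.01,-0.21],
[-2.68,-1.22,0.03,0.03,-0.01,-0.21],
[-2.67,-1.23,0.03,0.03,-0.01,-0.21],
[-2.67,-1.24,0.04,0.03,-0.01,-0.21],
[-2.66,-1.25,0.04,0.03,-0.01,-0.21],
[-2.66,-1.26,0.04,0.03,-0.01,-0.21],
[-2.65,-1.27,0.04,0.03,-0.01,-0.21],
[-2.65,-1.28,0.04,0.03,-0.01,-0.21],
[-2.65,-1.29,0.04,0.03,-0.01,-0.21],
[-2.64,-1.30,0.04,0.03,-0.01,-0.21],
[-2.64,-1.31,0.04,0.03,-0.01,-0.21],
[-2.63,-1.32,0.04,0.03,-0.01,-0.21],
[-2.63,-1.33,0.05,0.03,-0.01,-0.21],
[-2.62,-1.34,0.05,0.03,-0.01,-0.21],
[-2.62,-1.35,0.05,0.03,-0.01,-0.21],
[-2.61,-1.36,0.05,0.03,-0.01,-0.21],
```

Call:
drive_tool(
  rows=[
    [-2.68,-1.22,0.04,0,0,-0.2,4.5],
    [-2.68,-1.22,0.04,0,0,-0.2,4.5],
    [-2.67,-1.23,0.04,0,0,-0.2,4.5],
    [-2.67,-1.24,0.04,0,0,-0.2,4.5],
    [-2.66,-1.25,0.04,0,0,-0.2,4.5],
    [-2.66,-1.26,0.04,0,0,-0.2,4.5],
    [-2.65,-1.27,0.04,0,0,-0.2,4.5],
    [-2.65,-1.28,0.04,0,0,-0.2,4.5],
  ],
)

```text
clock: 7.78
tcp_pos: [0.5297, 0.0125, 0.0989]
ee_rot: [0.0, 0.744, 0.668, 0.0]
ft_force: [0.9, 0.2, -0.7]
grip_width: 0.0452
gripper_force: 0.0
```

Call:
drive_tool(
  rows=[
    [-2.65,-1.29,0.04,0,0,-0.2,4.5],
    [-2.64,-1.3,0.04,0,0,-0.2,4.5],
    [-2.64,-1.31,0.04,0,0,-0.2,4.5],
    [-2.63,-1.32,0.04,0,0,-0.2,4.5],
    [-2.63,-1.33,0.05,0,0,-0.2,4.5],
    [-2.62,-1.34,0.05,0,0,-0.2,4.5],
    [-2.62,-1.35,0.05,0,0,-0.2,4.5],
    [-2.61,-1.36,0.05,0,0,-0.2,4.5],
  ],
)

```text
clock: 8.45
tcp_pos: [0.4041, -0.1869, 0.0953]
ee_rot: [0.0, 0.735, 0.678, 0.0]
ft_force: [0.5, -0.6, 0.5]
grip_width: 0.0451
gripper_force: 0.0
```

Call:
drive_tool(
  rows=[
    [0,0,0,0,0,0,4.5],
    [0,0,0,0,0,0,4.5],
  ],
)

```text
clock: 8.62
tcp_pos: [0.4039, -0.1873, 0.0954]
ee_rot: [0.0, 0.736, 0.677, -0.0]
ft_force: [0.4, 1.3, -0.2]
grip_width: 0.0453
gripper_force: 0.0
```

```bash
python3 - <<'E'
from h import *
np.set_printoptions(precision=4,suppress=True)
p=avg(); plan([.4085,-.1858,.02],-4.6,4,p)
for n,(u,v,r) in {'top':(191,167,35),'scene':(318,167,32)}.items():
    im=snap(n,n+"5"); m=near(blue(im),(u,v),r); d=near(im.max(2)<80,(u,v),r-8)
    print(n,*rect(n,m,.015),*pca(n,m,.015)); print('  bridge',*rect(n,d,.022))
    try: print('   dots',*dots(n,im,(u,v),r-8,.0205))
    except Exception as e: print(e)
A=cv2.imread('pics/top5.png')[140:200,150:230]; B=cv2.imread('pics/scene5.png')[135:195,280:360]
cv2.imwrite('pics/c5.png',cv2.resize(np.hstack([A,B]),(800,300),interpolation=cv2.INTER_CUBIC))
E
```

```text
avg [ 0.4053 -0.1851  0.0951] sd [0.0002 0.0004 0.0001] yaw -4.54 tz [ 0.0004  0.0001 -1.    ] [-0.   0.4  0.8] 0.04466021591938454 9.0167
[-0.01,0.08,1.88,0.01,-0.00,0.02],
[-0.01,0.08,1.88,0.01,-0.00,0.02],
[-0.01,0.08,1.88,0.01,-0.00,0.02],
[-0.01,0.08,1.88,0.01,-0.00,0.02],
top [0.6545 0.2139] [132.5101  61.6461] 82.24105072021484 [0.655  0.2139] 82.00631779010762
  bridge [0.6863 0.2098] [96.5872 87.9591] 81.86779022216797
   dots [0.6855 0.2078] 26.92922765115516 171.62440448567625
scene [0.6563 0.2151] [133.5008  60.8109] 82.24932098388672 [0.6567 0.2138] 82.2883275258696
  bridge [0.6581 0.213 ] [94.0112 22.4152] 81.78751373291016
   dots [0.6572 0.2151] 74.96414931685213 80.73896141742394
```

View pics/c5.png

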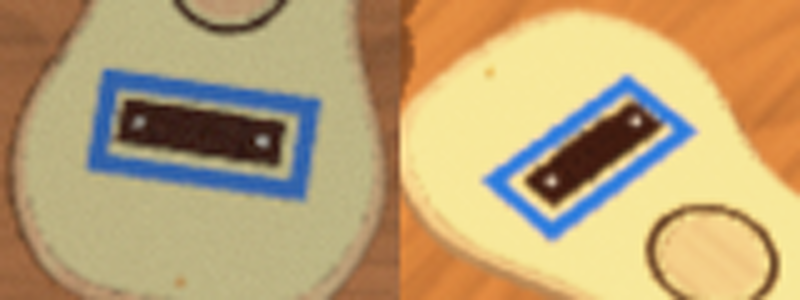

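Call:
drive_tool(
  rows=[
    [0,0.08,1.88,0,0,0,4.2],
    [0,0.08,1.88,0,0,0,4.0],
    [0,0.08,1.88,0,0,0,3.8],
    [0,0.08,1.5,0,0,0,3.8],
    [0,0,0,0,0,0,3.8],
    [0,0,0,0,0,0,3.8],
  ],
)

```text
clock: 9.62
tcp_pos: [0.4075, -0.1858, 0.0234]
ee_rot: [-0.001, 0.735, 0.678, -0.0]
ft_force: [0.1, 0.1, 0.3]
grip_width: 0.0382
gripper_force: 0.0
```

```bash
python3 - <<'E'
from h import *
p=avg(); plan([.4085,-.1858,.004],-4.6,2,p)
snap("scene","scene6");B=cv2.imread('pics/scene6.png')[160:235,125:225]
cv2.imwrite('pics/c6.png',cv2.resize(B,(600,450),interpolation=cv2.INTER_CUBIC))
E
```

```text
avg [ 0.4082 -0.1861  0.0244] sd [0.0002 0.0001 0.0002] yaw -4.6 tz [ 9.e-04 -4.e-04 -1.e+00] [-0.4  0.5  0.6] 0.0380576537382071 10.0167
[0.02,0.01,1.02,0.03,0.01,0.00],
[0.02,0.01,1.02,0.03,0.01,0.00],
```

View pics/c6.png

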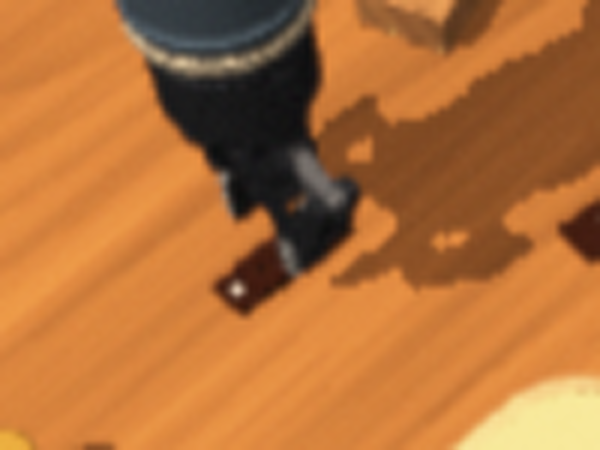

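Call:
drive_tool(
  rows=[
    [0.04,0.02,1.0,0,0,0,3.8],
    [0,0,0.7,0,0,0,3.8],
    [0,0,0.3,0,0,0,3.8],
    [0,0,0,0,0,0,3.8],
    [0,0,0,0,0,0,3.8],
  ],
)

```text
clock: 10.48
tcp_pos: [0.4079, -0.1856, 0.0036]
ee_rot: [-0.0, 0.735, 0.678, -0.0]
ft_force: [-0.6, 0.4, 0.8]
grip_width: 0.0381
gripper_force: 0.0
```

Call:
drive_tool(
  rows=[
    [0,0,0,0,0,0,3.2],
    [0,0,0,0,0,0,2.7],
    [0,0,0,0,0,0,2.4],
    [0,0,0,0,0,0,2.1],
    [0,0,0,0,0,0,2.1],
    [0,0,0,0,0,0,2.1],
  ],
)

```text
clock: 10.98
tcp_pos: [0.4082, -0.1857, 0.004]
ee_rot: [0.0, 0.735, 0.678, 0.0]
ft_force: [-1.2, 0.6, 6.3]
grip_width: 0.0233
gripper_force: 24.6
```

Call:
drive_tool(
  rows=[
    [0,0,-0.5,0,0,0,2.0],
    [0,0,-2,0,0,0,2.0],
    [0,0,-3,0,0,0,2.0],
    [0,0,-1,0,0,0,2.0],
    [0,0,0,0,0,0,2.0],
  ],
)

```text
clock: 11.4
tcp_pos: [0.4093, -0.1861, 0.0711]
ee_rot: [0.002, 0.735, 0.678, 0.001]
ft_force: [0.2, -0.5, -0.6]
grip_width: 0.0224
gripper_force: 24.8
```

```bash
python3 - <<'E'
from h import *
p=avg(3); plan([.6428,-.2094,.06],2.0,8,p)
E
```

```text
avg [ 0.4085 -0.1855  0.0691] sd [0.0004 0.0002 0.0006] yaw -4.58 tz [ 1.3e-03 -4.0e-04 -1.0e+00] [ 0.8 -0.3 -0.5] 0.022798988566476348 11.55
[-0.06,2.94,0.12,0.01,0.00,-0.82],
[-0.11,2.94,0.12,0.01,0.00,-0.82],
[-0.15,2.94,0.12,0.01,0.00,-0.82],
[-0.19,2.94,0.12,0.01,0.00,-0.82],
[-0.23,2.94,0.12,0.01,0.00,-0.82],
[-0.27,2.93,0.12,0.01,0.00,-0.82],
[-0.32,2.93,0.12,0.01,0.00,-0.82],
[-0.36,2.92,0.11,0.01,0.00,-0.82],
```

Call:
drive_tool(
  rows=[
    [-0.06,2.94,0.12,0,0,-0.82,2.0],
    [-0.11,2.94,0.12,0,0,-0.82,2.0],
    [-0.15,2.94,0.12,0,0,-0.82,2.0],
    [-0.19,2.94,0.12,0,0,-0.82,2.0],
    [-0.23,2.94,0.12,0,0,-0.82,2.0],
    [-0.27,2.93,0.12,0,0,-0.82,2.0],
    [-0.32,2.93,0.12,0,0,-0.82,2.0],
    [-0.36,2.92,0.12,0,0,-0.82,2.0],
  ],
)

```text
clock: 12.22
tcp_pos: [0.643, -0.2094, 0.0572]
ee_rot: [-0.001, 0.695, 0.719, -0.001]
ft_force: [-1.1, -0.2, -0.3]
grip_width: 0.0231
gripper_force: 24.8
```

Call:
drive_tool(
  rows=[
    [0,0,0,0,0,0,2.0],
    [0,0,1.5,0,0,0,2.0],
    [0,0,1.0,0,0,0,2.0],
    [0,0,0,0,0,0,2.0],
    [0,0,0,0,0,0,2.0],
  ],
)

```text
clock: 12.63
tcp_pos: [0.6411, -0.2094, 0.0325]
ee_rot: [-0.001, 0.695, 0.719, -0.001]
ft_force: [-1.0, -0.0, -0.0]
grip_width: 0.0232
gripper_force: 24.8
```

```bash
python3 - <<'E'
from h import *
p=avg(); plan([.6428,-.2094,.0205],2.0,2,p)
E
```

```text
avg [ 0.6425 -0.2097  0.0345] sd [0.0003 0.0001 0.0004] yaw 1.95 tz [ 4.e-04 -1.e-04 -1.e+00] [ 0.3  0.2 -0. ] 0.022692795374842013 13.0333
[0.01,0.02,0.70,0.01,0.00,-0.02],
[0.01,0.02,0.70,0.01,0.00,-0.02],
```

Call:
drive_tool(
  rows=[
    [0.02,0.02,0.6,0,0,0,2.0],
    [0.02,0.02,0.5,0,0,0,2.0],
    [0,0,0.2,0,0,0,2.0],
    [0,0,0.1,0,0,0,2.0],
    [0,0,0,0,0,0,2.0],
    [0,0,0,0,0,0,2.0],
    [0,0,0,0,0,0,2.0],
    [0,0,0,0,0,0,2.0],
  ],
)

```text
clock: 13.7
tcp_pos: [0.6429, -0.2093, 0.0203]
ee_rot: [0.0, 0.695, 0.719, 0.0]
ft_force: [0.0, 0.6, -0.5]
grip_width: 0.0228
gripper_force: 24.8
```

Call:
drive_tool(
  rows=[
    [0,0,0.05,0,0,0,2.0],
    [0,0,0,0,0,0,2.0],
    [0,0,0,0,0,0,2.0],
  ],
)

```text
clock: 13.95
tcp_pos: [0.6428, -0.2092, 0.0196]
ee_rot: [0.0, 0.695, 0.719, 0.0]
ft_force: [-1.2, -0.0, 0.4]
grip_width: 0.0231
gripper_force: 24.8
```

Call:
drive_tool(
  rows=[
    [0,0,0.05,0,0,0,2.0],
    [0,0,0,0,0,0,2.0],
    [0,0,0,0,0,0,2.0],
  ],
)

```text
clock: 14.2
tcp_pos: [0.6429, -0.2092, 0.0192]
ee_rot: [0.0, 0.695, 0.719, 0.0]
ft_force: [-0.2, -0.5, 1.2]
grip_width: 0.0231
gripper_force: 24.9
```

Call:
drive_tool(
  rows=[
    [0,0,0,0,0,0,2.5],
    [0,0,0,0,0,0,3.0],
    [0,0,0,0,0,0,4.0],
    [0,0,-0.3,0,0,0,4.5],
    [0,0,-2,0,0,0,4.5],
    [0,0,-3,0,0,0,5.5],
    [0,0,-3,0,0,0,5.5],
    [0,0,-3,0,0,0,5.5],
  ],
)

```text
clock: 14.87
tcp_pos: [0.6425, -0.2092, 0.1334]
ee_rot: [-0.0, 0.695, 0.719, -0.0]
ft_force: [-0.1, -0.5, 0.5]
grip_width: 0.0549
gripper_force: 0.0
```

```bash
python3 - <<'E'
from h import *
im=cams.snapshot('top'); h=cv2.cvtColor(im,cv2.COLOR_RGB2HSV)
w=near((h[:,:,1]<60)&(h[:,:,2]>130),(218,231),9); print('white',*rect('top',w,.044))
for uv,z in(((198,246),.044),((388,246),.056)):
    c=h[uv[1]-1:uv[1]+2,uv[0]-1:uv[0]+2].reshape(-1,3); print(c[::3])
    m=near((h[:,:,1]>110)&(h[:,:,2]>120)&(h[:,:,0]>=14),uv,11); print(*rect('top',m,z),*pca('top',m,z))
plan([.416,.179,.11],34,16)
E
```

```text
white [0.46337946 0.12213582] [29.2676754  29.10624504] -88.95479822158813
[[ 17 153 192]
 [ 17 152 194]
 [ 17 150 196]]
[0.4156178 0.1792413] [32.72845459 29.58555794] 64.47185516357422 [0.41663612 0.17979101] 80.0665300949277
[[107  53  87]
 [104  56  86]
 [107  42  86]]
[ 0.41358978 -0.38435043] [27.07460785  7.27912092] -37.59151840209961 [ 0.41327918 -0.38334055] 145.7858693225536
[2.48,-1.35,0.17,0.02,0.02,-2.00],
[2.53,-1.26,0.17,0.02,0.02,-2.00],
[2.57,-1.18,0.17,0.02,0.02,-2.00],
[2.61,-1.08,0.17,0.02,0.02,-2.00],
[2.65,-0.99,0.18,0.02,0.02,-2.00],
[2.68,-0.90,0.18,0.02,0.02,-2.00],
[2.71,-0.81,0.18,0.02,0.02,-2.00],
[2.73,-0.71,0.18,0.02,0.02,-2.00],
[2.76,-0.61,0.18,0.02,0.02,-2.00],
[2.78,-0.52,0.18,0.02,0.02,-2.00],
[2.79,-0.42,0.18,0.02,0.02,-2.00],
[2.81,-0.32,0.18,0.02,0.02,-2.00],
[2.82,-0.22,0.18,0.02,0.02,-2.00],
[2.82,-0.12,0.19,0.02,0.02,-2.00],
[2.83,-0.03,0.19,0.02,0.02,-2.00],
[2.82,0.07,0.19,0.02,0.02,-2.00],
```

Call:
drive_tool(
  rows=[
    [2.48,-1.35,0.17,0,0,-2,6],
    [2.53,-1.26,0.17,0,0,-2,6],
    [2.57,-1.18,0.17,0,0,-2,6],
    [2.61,-1.08,0.17,0,0,-2,6],
    [2.65,-0.99,0.18,0,0,-2,6],
    [2.68,-0.9,0.18,0,0,-2,6],
    [2.71,-0.81,0.18,0,0,-2,6],
    [2.73,-0.71,0.18,0,0,-2,6],
  ],
)

```text
clock: 15.58
tcp_pos: [0.5273, -0.0134, 0.1183]
ee_rot: [0.0, 0.587, 0.809, 0.0]
ft_force: [-0.1, -0.3, 0.3]
grip_width: 0.0601
gripper_force: 0.0
```

Call:
drive_tool(
  rows=[
    [2.76,-0.61,0.18,0,0,-2,6],
    [2.78,-0.52,0.18,0,0,-2,6],
    [2.79,-0.42,0.18,0,0,-2,6],
    [2.81,-0.32,0.18,0,0,-2,6],
    [2.82,-0.22,0.18,0,0,-2,6],
    [2.82,-0.12,0.19,0,0,-2,6],
    [2.83,-0.03,0.19,0,0,-2,6],
    [2.82,0.07,0.19,0,0,-2,6],
  ],
)

```text
clock: 16.25
tcp_pos: [0.4127, 0.1815, 0.1036]
ee_rot: [0.0, 0.469, 0.883, 0.0]
ft_force: [0.1, 0.8, -0.1]
grip_width: 0.0599
gripper_force: 0.0
```

Call:
drive_tool(
  rows=[
    [0,0,0,0,0,0,6],
    [0,0,0,0,0,0,6],
  ],
)

```text
clock: 16.42
tcp_pos: [0.4128, 0.1817, 0.1035]
ee_rot: [-0.0, 0.468, 0.884, 0.0]
ft_force: [0.6, -0.9, -0.3]
grip_width: 0.0601
gripper_force: 0.0
```

```bash
python3 - <<'E'
from h import *
p=avg(); plan([.4162,.1795,.01],34,5,p)
for n in("top","scene"): snap(n,n+"7")
A=cv2.imread('pics/top7.png')[140:215,290:370]; B=cv2.imread('pics/scene7.png')[220:295,184:264]; C=cv2.imread('pics/scene7.png')[70:145,210:290]
A,B,C=[cv2.resize(x,(320,300),interpolation=cv2.INTER_CUBIC) for x in(A,B,C)]
D=cv2.resize(cv2.imread('pics/top7.png')[210:285,150:230],(320,300),interpolation=cv2.INTER_CUBIC)
cv2.imwrite('pics/c7.png',np.vstack([np.hstack([A,B]),np.hstack([D,C])]))
E
```

```text
avg [0.4138 0.1797 0.1035] sd [0.0002 0.0004 0.0001] yaw 33.87 tz [ 4.e-04 -2.e-04 -1.e+00] [ 0.2  0.1 -0.6] 0.05994891086806807 16.8167
[-0.03,0.04,1.87,0.00,0.00,-0.03],
[-0.03,0.04,1.87,0.00,0.00,-0.03],
[-0.03,0.04,1.87,0.00,0.00,-0.03],
[-0.03,0.04,1.87,0.00,0.00,-0.03],
[-0.03,0.04,1.87,0.00,0.00,-0.03],
```

View pics/c7.png

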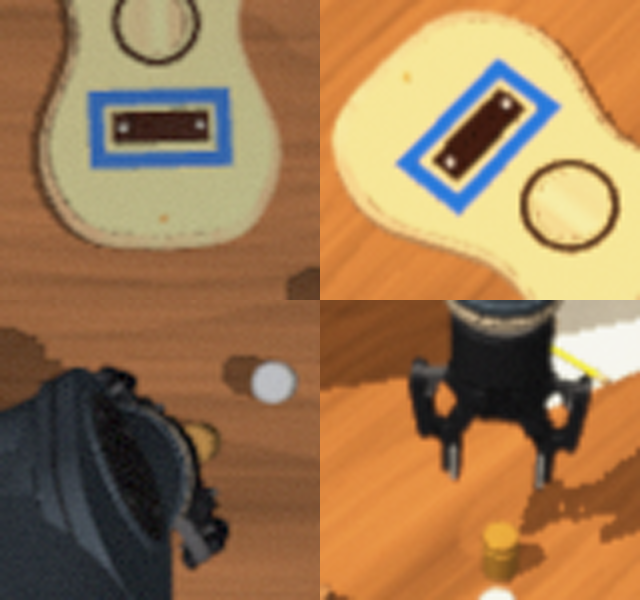

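Call:
drive_tool(
  rows=[
    [-0.03,0.04,1.87,0,0,0,6],
    [-0.03,0.04,1.87,0,0,0,6],
    [-0.03,0.04,1.87,0,0,0,6],
    [-0.03,0.04,1.87,0,0,0,6],
    [-0.03,0.04,1.87,0,0,0,6],
    [0,0,0,0,0,0,6],
    [0,0,0,0,0,0,6],
  ],
)

```text
clock: 17.5
tcp_pos: [0.4153, 0.1798, 0.0095]
ee_rot: [-0.001, 0.47, 0.883, -0.001]
ft_force: [0.4, -0.0, -0.8]
grip_width: 0.06
gripper_force: 0.0
```

```bash
python3 - <<'E'
from h import *
np.set_printoptions(precision=4,suppress=True)
p=avg(); plan([.4162,.1795,.01],34,1,p)
for n,(u,v,r) in {'top':(330,172,30),'scene':(224,254,32)}.items():
    im=cams.snapshot(n); m=near(blue(im),(u,v),r); d=near(im.max(2)<90,(u,v),14)
    print(n,*pca(n,m,.015),*rect(n,m,.015)); print('  bridge',*pca(n,d,.022),*rect(n,d,.022),d.sum()//255)
    try: print('   dots',*dots(n,im,(u,v),15,.0205))
    except Exception as e: print(e)
E
```

```text
avg [0.4162 0.1804 0.0107] sd [0.0002 0.0002 0.0002] yaw 33.95 tz [ 0.001   0.0005 -1.    ] [ 0.6 -0.1 -0.8] 0.06024010007519298 17.9
[-0.07,-0.05,0.07,0.06,0.01,-0.05],
top [ 0.6421 -0.2097] 91.26223834627385 [ 0.6419 -0.2095] [105.6604  56.8504] -87.41497850418091
  bridge [ 0.6427 -0.2091] 91.34744276135645 [ 0.6414 -0.2095] [66.4265 21.2627] -89.55155208706856 153
   dots [ 0.6431 -0.2097] 57.30668061999238 93.49596566494318
scene [ 0.6433 -0.2103] 91.92738707548602 [ 0.6436 -0.2087] [106.0522  57.588 ] -88.96790373325348
  bridge [ 0.6449 -0.2113] 91.98280352171825 [ 0.6446 -0.2106] [67.2522 20.6886] -89.32547920942307 149
index 1 is out of bounds for axis 0 with size 1
```

Call:
drive_tool(
  rows=[
    [-0.07,-0.05,0,0,0,0,5],
    [0,0,0,0,0,0,4],
    [0,0,0,0,0,0,3.3],
    [0,0,0,0,0,0,2.8],
    [0,0,0,0,0,0,2.6],
    [0,0,0,0,0,0,2.6],
    [0,0,0,0,0,0,2.6],
  ],
  grip_force=30,
)

```text
clock: 18.58
tcp_pos: [0.4164, 0.1797, 0.0101]
ee_rot: [0.0, 0.47, 0.883, 0.0]
ft_force: [1.7, 1.0, 5.5]
grip_width: 0.029
gripper_force: 29.4
```

```bash
python3 - <<'E'
from h import *
p=avg(4)
E
```

```text
avg [0.4164 0.1797 0.0101] sd [0. 0. 0.] yaw 33.96 tz [ 1.e-03  5.e-04 -1.e+00] [1.6 1.2 5.3] 0.02904267389183293 18.7833
```

Call:
drive_tool(
  rows=[
    [0,0,-0.5,0,0,0,2.6],
    [0,0,-2,0,0,0,2.6],
    [0,0,-3,0,0,0,2.6],
    [0,0,-3,0,0,0,2.6],
    [0,0,-1,0,0,0,2.6],
    [0,0,0,0,0,0,2.6],
    [0,0,0,0,0,0,2.6],
  ],
)

```text
clock: 19.37
tcp_pos: [0.4155, 0.1793, 0.105]
ee_rot: [0.0, 0.47, 0.883, 0.0]
ft_force: [0.1, 0.2, -2.5]
grip_width: 0.0289
gripper_force: 30.2
```

```bash
python3 - <<'E'
from h import *
p=avg(4); plan([.643,-.2095,.09],0,16,p)
E
```

```text
avg [0.415  0.179  0.1039] sd [0.0001 0.0001 0.0002] yaw 33.97 tz [-0.0019 -0.001  -1.    ] [ 0.6 -0.1 -1.2] 0.02918772030194587 19.5667
[-2.81,-0.17,0.09,-0.01,0.00,2.12],
[-2.81,-0.07,0.09,-0.01,0.00,2.12],
[-2.82,0.03,0.09,-0.01,0.00,2.12],
[-2.81,0.14,0.09,-0.01,0.00,2.12],
[-2.81,0.24,0.09,-0.01,0.00,2.12],
[-2.79,0.35,0.09,-0.01,0.00,2.12],
[-2.78,0.45,0.09,-0.01,0.00,2.12],
[-2.76,0.55,0.09,-0.01,0.00,2.12],
[-2.74,0.65,0.09,-0.01,0.00,2.12],
[-2.71,0.75,0.09,-0.01,0.00,2.12],
[-2.68,0.85,0.09,-0.01,0.00,2.12],
[-2.65,0.95,0.09,-0.01,0.00,2.12],
[-2.61,1.05,0.09,-0.01,0.00,2.12],
[-2.57,1.15,0.09,-0.01,0.00,2.12],
[-2.53,1.24,0.09,-0.01,0.00,2.12],
[-2.48,1.33,0.09,-0.01,0.00,2.12],
```

Call:
drive_tool(
  rows=[
    [-2.81,-0.17,0,0,0,2.12,2.6],
    [-2.81,-0.07,0,0,0,2.12,2.6],
    [-2.82,0.03,0,0,0,2.12,2.6],
    [-2.81,0.14,0,0,0,2.12,2.6],
    [-2.81,0.24,0,0,0,2.12,2.6],
    [-2.79,0.35,0,0,0,2.12,2.6],
    [-2.78,0.45,0,0,0,2.12,2.6],
    [-2.76,0.55,0,0,0,2.12,2.6],
  ],
)

```text
clock: 20.23
tcp_pos: [0.5297, -0.0162, 0.1037]
ee_rot: [-0.001, 0.596, 0.803, -0.001]
ft_force: [0.6, -0.3, -3.0]
grip_width: 0.0297
gripper_force: 30.2
```

Call:
drive_tool(
  rows=[
    [-2.74,0.65,0,0,0,2.12,2.6],
    [-2.71,0.75,0,0,0,2.12,2.6],
    [-2.68,0.85,0,0,0,2.12,2.6],
    [-2.65,0.95,0,0,0,2.12,2.6],
    [-2.61,1.05,0,0,0,2.12,2.6],
    [-2.57,1.15,0,0,0,2.12,2.6],
    [-2.53,1.24,0,0,0,2.12,2.6],
    [-2.48,1.33,0,0,0,2.12,2.6],
  ],
)

```text
clock: 20.9
tcp_pos: [0.6435, -0.2101, 0.1031]
ee_rot: [-0.001, 0.707, 0.707, -0.001]
ft_force: [1.1, -0.3, -2.4]
grip_width: 0.029
gripper_force: 30.2
```

Call:
drive_tool(
  rows=[
    [0,0,0,0,0,0,2.6],
    [0,0,0,0,0,0,2.6],
    [0,0,1.5,0,0,0,2.6],
    [0,0,2,0,0,0,2.6],
    [0,0,1.5,0,0,0,2.6],
    [0,0,0,0,0,0,2.6],
    [0,0,0,0,0,0,2.6],
    [0,0,0,0,0,0,2.6],
  ],
)

```text
clock: 21.57
tcp_pos: [0.6439, -0.2084, 0.0553]
ee_rot: [-0.0, 0.707, 0.708, 0.0]
ft_force: [0.4, -0.3, -2.5]
grip_width: 0.029
gripper_force: 30.3
```

```bash
python3 - <<'E'
from h import *
p=avg(); plan([.643,-.2095,.036],0,2,p)
for n in("top","scene"): snap(n,n+"8")
A=cv2.imread('pics/top8.png')[130:220,275:395]; B=cv2.imread('pics/scene8.png')[190:280,165:285]
cv2.imwrite('pics/c8.png',cv2.resize(np.hstack([A,B]),(800,300),interpolation=cv2.INTER_CUBIC))
E
```

```text
avg [ 0.6442 -0.209   0.0557] sd [0.0002 0.0001 0.0002] yaw 0.05 tz [ 1.1e-03 -3.0e-04 -1.0e+00] [ 0.5  0.7 -2. ] 0.029116524391984866 21.9667
[-0.02,-0.06,0.99,0.03,0.01,0.03],
[-0.02,-0.06,0.99,0.03,0.01,0.03],
```

View pics/c8.png

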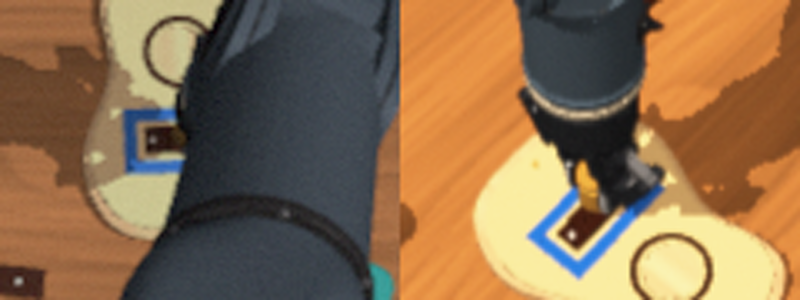

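Call:
drive_tool(
  rows=[
    [-0.02,-0.06,0.9,0,0,0,2.6],
    [-0.02,-0.06,0.8,0,0,0,2.6],
    [0,0,0.2,0,0,0,2.6],
    [0,0,0,0,0,0,2.6],
    [0,0,0,0,0,0,2.6],
    [0,0,0,0,0,0,2.6],
    [0,0,0,0,0,0,2.6],
  ],
)

```text
clock: 22.65
tcp_pos: [0.6426, -0.2094, 0.0358]
ee_rot: [-0.0, 0.707, 0.707, -0.0]
ft_force: [0.3, -0.5, -2.0]
grip_width: 0.0291
gripper_force: 30.4
```

```bash
python3 - <<'E'
from h import *
p=avg(4); plan([.643,-.2095,.034],0,1,p)
E
```

```text
avg [ 0.6426 -0.2094  0.0359] sd [0. 0. 0.] yaw 0.04 tz [ 1.e-04 -1.e-04 -1.e+00] [ 0.1  0.  -1.8] 0.0291099031916099 22.85
[-0.01,0.04,0.19,0.00,0.00,0.04],
```

Call:
drive_tool(
  rows=[
    [0,0,0.1,0,0,0,2.6],
    [0,0,0,0,0,0,2.6],
    [0,0,0,0,0,0,2.6],
  ],
)

```text
clock: 23.1
tcp_pos: [0.6425, -0.2094, 0.0348]
ee_rot: [-0.0, 0.707, 0.707, -0.0]
ft_force: [-0.7, -0.1, -0.8]
grip_width: 0.0294
gripper_force: 30.4
```

Call:
drive_tool(
  rows=[
    [0,0,0.05,0,0,0,2.6],
    [0,0,0,0,0,0,2.6],
    [0,0,0,0,0,0,2.6],
  ],
)

```text
clock: 23.35
tcp_pos: [0.6425, -0.2094, 0.0344]
ee_rot: [-0.0, 0.707, 0.707, -0.0]
ft_force: [0.6, 0.3, -2.5]
grip_width: 0.0293
gripper_force: 30.4
```

Call:
drive_tool(
  rows=[
    [0,0,0.04,0,0,0,2.6],
    [0,0,0,0,0,0,2.6],
    [0,0,0,0,0,0,2.6],
  ],
)

```text
clock: 23.6
tcp_pos: [0.6426, -0.2094, 0.0343]
ee_rot: [0.0, 0.707, 0.707, 0.0]
ft_force: [-0.4, -0.2, 1.8]
grip_width: 0.0293
gripper_force: 30.7
```

Call:
drive_tool(
  rows=[
    [0,0,0.02,0,0,0,2.6],
    [0,0,0,0,0,0,2.6],
    [0,0,0,0,0,0,2.6],
  ],
)

```text
clock: 23.85
tcp_pos: [0.6426, -0.2094, 0.0342]
ee_rot: [0.0, 0.707, 0.707, 0.0]
ft_force: [-2.0, 0.9, 5.8]
grip_width: 0.0292
gripper_force: 30.9
```

Contact. Release and rise.

Call:
drive_tool(
  rows=[
    [0,0,0,0,0,0,3.2],
    [0,0,0,0,0,0,4.0],
    [0,0,0,0,0,0,5.0],
    [0,0,0,0,0,0,6],
    [0,0,-2,0,0,0,6],
    [0,0,-3,0,0,0,6],
    [0,0,-3,0,0,0,7],
    [0,0,-2,0,0,0,7],
  ],
  grip_force=20,
)

```text
clock: 24.52
tcp_pos: [0.6433, -0.2099, 0.1364]
ee_rot: [0.001, 0.707, 0.707, 0.0]
ft_force: [0.1, -1.6, 0.7]
grip_width: 0.0698
gripper_force: 0.0
```

```bash
python3 - <<'E'
from h import *
# arm clear of view? look for brass, large weight and neighbours in scene view
for n in("top","scene"): snap(n,n+"9")
im=cams.snapshot('scene')
h=cv2.cvtColor(im,cv2.COLOR_RGB2HSV); print(im[242,126],im[236,126])
plan([.4225,-.37,.12],-45,9); print(); plan([.4225,-.37,.12],0,9)
A=cv2.imread('pics/top9.png')[130:290,270:450]; B=cv2.imread('pics/scene9.png')[160:320,80:260]
cv2.imwrite('pics/c9.png',cv2.resize(np.hstack([A,B]),(800,355),interpolation=cv2.INTER_CUBIC))
E
```

```text
[240 183  68] [240 182  66]
[-1.78,-2.46,0.17,0.02,-0.00,5.00],
[-1.99,-2.29,0.17,0.02,-0.00,5.00],
[-2.18,-2.11,0.17,0.02,-0.00,5.00],
[-2.35,-1.91,0.17,0.02,-0.00,5.00],
[-2.51,-1.70,0.17,0.02,-0.00,5.00],
[-2.65,-1.48,0.17,0.02,-0.00,5.00],
[-2.77,-1.24,0.17,0.02,-0.00,5.00],
[-2.87,-0.99,0.17,0.02,-0.00,5.00],
[-2.94,-0.74,0.17,0.02,-0.00,5.00],

[-1.78,-2.46,0.17,0.02,0.01,0.00],
[-1.78,-2.46,0.17,0.02,0.01,0.00],
[-1.78,-2.46,0.17,0.02,0.01,0.00],
[-1.78,-2.46,0.17,0.02,0.01,0.00],
[-1.78,-2.46,0.17,0.02,0.01,0.00],
[-1.78,-2.46,0.17,0.02,0.01,0.00],
[-1.78,-2.46,0.17,0.02,0.01,0.00],
[-1.78,-2.46,0.17,0.02,0.01,0.00],
[-1.78,-2.46,0.17,0.02,0.01,0.00],
```

View pics/c9.png

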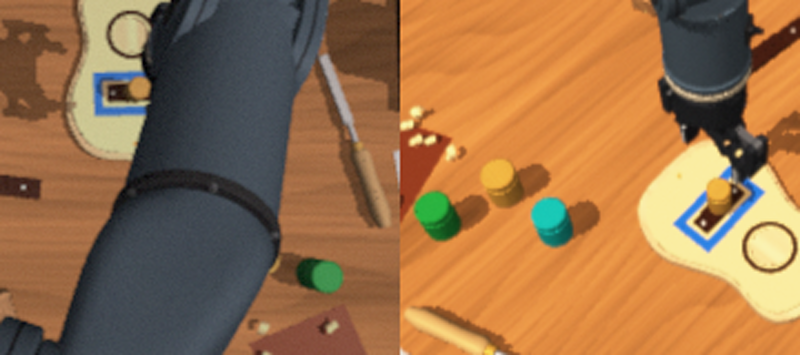

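Call:
drive_tool(
  rows=[
    [-1.78,-2.46,0.17,0,0,5,7],
    [-1.99,-2.29,0.17,0,0,5,7],
    [-2.18,-2.11,0.17,0,0,5,7],
    [-2.35,-1.91,0.17,0,0,5,7],
    [-2.51,-1.7,0.17,0,0,5,7],
    [-2.65,-1.48,0.17,0,0,5,7],
    [-2.77,-1.24,0.17,0,0,5,7],
    [-2.87,-0.99,0.17,0,0,5,6.6],
  ],
)

```text
clock: 25.33
tcp_pos: [0.4443, -0.352, 0.119]
ee_rot: [-0.001, 0.907, 0.421, -0.001]
ft_force: [1.3, -0.7, -0.3]
grip_width: 0.0662
gripper_force: 0.0
```

Call:
drive_tool(
  rows=[
    [-2.94,-0.74,0.17,0,0,5,6.6],
    [0,0,0,0,0,0,6.6],
    [0,0,0,0,0,0,6.6],
  ],
)

```text
clock: 25.58
tcp_pos: [0.4194, -0.3705, 0.1176]
ee_rot: [-0.001, 0.924, 0.381, -0.001]
ft_force: [1.1, 1.4, 0.5]
grip_width: 0.0663
gripper_force: 0.0
```

```bash
python3 - <<'E'
from h import *
# camera-axis cross check of the large weight: scene ellipse of the top face only
im=snap('scene','s10'); snap('top','t10'); h=cv2.cvtColor(im,cv2.COLOR_RGB2HSV)
m=near((h[:,:,0]>=14)&(h[:,:,0]<28)&(h[:,:,1]>140)&(h[:,:,2]>218),(126,238),14)
if m.any(): print('scene top face',*rect('scene',m,.056),*pca('scene',m,.056),m.sum()//255)
p=avg(); plan([.4223,-.3697,.016],-45,6,p)
A=cv2.imread('pics/t10.png')[200:290,340:440]; B=cv2.imread('pics/s10.png')[180:270,80:180]
cv2.imwrite('pics/c10.png',cv2.resize(np.hstack([A,B]),(800,360),interpolation=cv2.INTER_CUBIC))
E
```

```text
scene top face [ 0.41477505 -0.36407104] [72.53887939 53.02441025] -84.488365650177 [ 0.41847588 -0.36132876] 110.60527581685305 299
avg [ 0.4223 -0.3689  0.1182] sd [0.0002 0.0003 0.0002] yaw -44.85 tz [-1.e-04  4.e-04 -1.e+00] [ 0.3 -0.3  0.3] 0.0657970211967394 26.0833
[-0.01,0.01,1.70,-0.00,-0.00,0.03],
[-0.01,0.01,1.70,-0.00,-0.00,0.03],
[-0.01,0.01,1.70,-0.00,-0.00,0.03],
[-0.01,0.01,1.70,-0.00,-0.00,0.03],
[-0.01,0.01,1.70,-0.00,-0.00,0.03],
[-0.01,0.01,1.70,-0.00,-0.00,0.03],
```

View pics/c10.png

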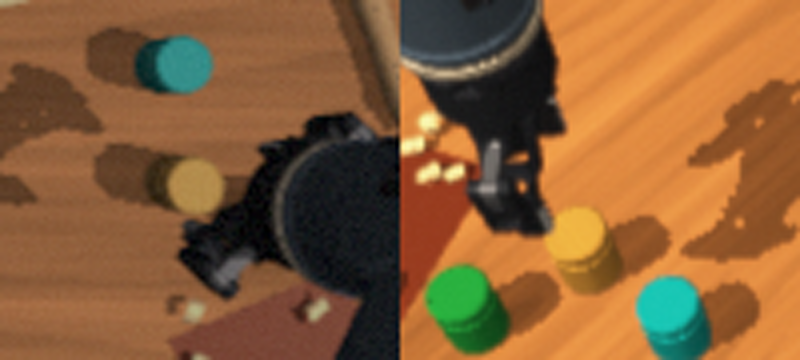

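```bash
python3 - <<'E'
from h import *
print(ray('scene',[124.5,239.2],.056),ray('top',[340+195/4,200+185/4],.056))
E
```

```text
[[ 0.430382   -0.36933158  0.056     ]] [[ 0.42209373 -0.36985714  0.056     ]]
```

Call:
drive_tool(
  rows=[
    [0,0,1.7,0,0,0,6.6],
    [0,0,1.7,0,0,0,6.6],
    [0,0,1.5,0,0,0,6.6],
    [0,0,0,0,0,0,6.6],
    [0,0,0,0,0,0,6.6],
  ],
)

```text
clock: 26.5
tcp_pos: [0.4212, -0.3694, 0.0692]
ee_rot: [-0.001, 0.924, 0.383, -0.0]
ft_force: [-0.6, -0.6, 0.5]
grip_width: 0.066
gripper_force: 0.0
```

Call:
drive_tool(
  rows=[
    [0,0,1.2,0,0,0,6.6],
    [0,0,1.4,0,0,0,6.6],
    [0,0,1.4,0,0,0,6.6],
    [0,0,1.2,0,0,0,6.6],
    [0,0,0,0,0,0,6.6],
    [0,0,0,0,0,0,6.6],
  ],
)

```text
clock: 27.0
tcp_pos: [0.4217, -0.3699, 0.0182]
ee_rot: [0.0, 0.924, 0.383, 0.0]
ft_force: [0.2, -0.4, -0.0]
grip_width: 0.066
gripper_force: 0.0
```

Call:
drive_tool(
  rows=[
    [0,0,0,0,0,0,6],
    [0,0,0,0,0,0,5.4],
    [0,0,0,0,0,0,4.8],
    [0,0,0,0,0,0,4.3],
    [0,0,0,0,0,0,3.8],
    [0,0,0,0,0,0,3.8],
    [0,0,0,0,0,0,3.8],
  ],
  grip_force=45,
)

```text
clock: 27.58
tcp_pos: [0.4216, -0.3696, 0.0182]
ee_rot: [0.0, 0.924, 0.383, 0.0]
ft_force: [-2.8, 2.1, 8.5]
grip_width: 0.0414
gripper_force: 44.7
```

```bash
python3 - <<'E'
from h import *
p=avg(4)
E
```

```text
avg [ 0.4216 -0.3696  0.0183] sd [0. 0. 0.] yaw -44.96 tz [ 6.e-04  1.e-04 -1.e+00] [-1.8  2.   8.5] 0.04064343052338707 27.7833
```

Call:
drive_tool(
  rows=[
    [0,0,-0.5,0,0,0,3.8],
    [0,0,-1.5,0,0,0,3.8],
    [0,0,-2.5,0,0,0,3.8],
    [0,0,-3,0,0,0,3.8],
    [0,0,-2,0,0,0,3.8],
    [0,0,-0.5,0,0,0,3.8],
    [0,0,0,0,0,0,3.8],
    [0,0,0,0,0,0,3.8],
  ],
)

```text
clock: 28.45
tcp_pos: [0.4212, -0.3689, 0.1166]
ee_rot: [-0.001, 0.924, 0.383, -0.0]
ft_force: [-0.2, 0.7, -7.3]
grip_width: 0.0413
gripper_force: 47.0
```

```bash
python3 - <<'E'
from h import *
p=avg(4); plan([.6557,.2135,.115],-8,24,p)
E
```

```text
avg [ 0.4209 -0.3689  0.116 ] sd [0.     0.0001 0.0001] yaw -44.95 tz [-0.0021  0.0016 -1.    ] [ 0.3  0.4 -5.1] 0.04109574708570732 28.65
[2.41,-1.02,0.01,-0.01,-0.00,-1.54],
[2.44,-0.96,0.01,-0.01,-0.00,-1.54],
[2.46,-0.89,0.01,-0.01,-0.00,-1.54],
[2.48,-0.82,0.01,-0.01,-0.00,-1.54],
[2.50,-0.76,0.01,-0.01,-0.00,-1.54],
[2.52,-0.69,0.01,-0.01,-0.00,-1.54],
[2.54,-0.62,0.01,-0.01,-0.00,-1.54],
[2.56,-0.55,0.01,-0.01,-0.00,-1.54],
[2.57,-0.48,0.01,-0.01,-0.00,-1.54],
[2.58,-0.42,0.00,-0.01,-0.00,-1.54],
[2.59,-0.35,0.00,-0.01,-0.00,-1.54],
[2.60,-0.28,0.00,-0.01,-0.00,-1.54],
[2.61,-0.21,0.00,-0.01,-0.00,-1.54],
[2.61,-0.14,0.00,-0.01,-0.00,-1.54],
[2.62,-0.07,0.00,-0.01,-0.00,-1.54],
[2.62,0.00,0.00,-0.01,-0.00,-1.54],
[2.62,0.08,0.00,-0.01,-0.00,-1.54],
[2.61,0.15,0.00,-0.01,-0.00,-1.54],
[2.61,0.22,0.00,-0.01,-0.00,-1.54],
[2.60,0.29,0.00,-0.01,-0.00,-1.54],
[2.59,0.36,0.00,-0.01,-0.00,-1.54],
[2.58,0.42,0.00,-0.01,-0.00,-1.54],
[2.57,0.49,0.00,-0.01,-0.00,-1.54],
[2.56,0.56,0.00,-0.01,-0.00,-1.54],
```

Call:
drive_tool(
  rows=[
    [2.41,-1.02,0,0,0,-1.54,3.8],
    [2.44,-0.96,0,0,0,-1.54,3.8],
    [2.46,-0.89,0,0,0,-1.54,3.8],
    [2.48,-0.82,0,0,0,-1.54,3.8],
    [2.5,-0.76,0,0,0,-1.54,3.8],
    [2.52,-0.69,0,0,0,-1.54,3.8],
    [2.54,-0.62,0,0,0,-1.54,3.8],
    [2.56,-0.55,0,0,0,-1.54,3.8],
  ],
)

```text
clock: 29.32
tcp_pos: [0.4998, -0.1744, 0.1167]
ee_rot: [-0.0, 0.877, 0.48, -0.001]
ft_force: [-0.3, 0.8, -5.9]
grip_width: 0.041
gripper_force: 47.0
```

Call:
drive_tool(
  rows=[
    [2.57,-0.48,0,0,0,-1.54,3.8],
    [2.58,-0.42,0,0,0,-1.54,3.8],
    [2.59,-0.35,0,0,0,-1.54,3.8],
    [2.6,-0.28,0,0,0,-1.54,3.8],
    [2.61,-0.21,0,0,0,-1.54,3.8],
    [2.61,-0.14,0,0,0,-1.54,3.8],
    [2.62,-0.07,0,0,0,-1.54,3.8],
    [2.62,0,0,0,0,-1.54,3.8],
  ],
)

```text
clock: 29.98
tcp_pos: [0.5778, 0.0197, 0.1165]
ee_rot: [-0.0, 0.82, 0.572, -0.001]
ft_force: [0.7, -0.5, -5.6]
grip_width: 0.041
gripper_force: 47.0
```

Call:
drive_tool(
  rows=[
    [2.62,0.08,0,0,0,-1.54,3.8],
    [2.61,0.15,0,0,0,-1.54,3.8],
    [2.61,0.22,0,0,0,-1.54,3.8],
    [2.6,0.29,0,0,0,-1.54,3.8],
    [2.59,0.36,0,0,0,-1.54,3.8],
    [2.58,0.42,0,0,0,-1.54,3.8],
    [2.57,0.49,0,0,0,-1.54,3.8],
    [2.4,0.5,0,0,0,-1.54,3.8],
  ],
)

```text
clock: 30.65
tcp_pos: [0.6553, 0.2126, 0.116]
ee_rot: [-0.0, 0.754, 0.657, -0.001]
ft_force: [-0.1, 0.6, -5.9]
grip_width: 0.0412
gripper_force: 47.0
```

Call:
drive_tool(
  rows=[
    [0,0,0,0,0,0,3.8],
    [0,0,0,0,0,0,3.8],
    [0,0,1.5,0,0,0,3.8],
    [0,0,2,0,0,0,3.8],
    [0,0,1.5,0,0,0,3.8],
    [0,0,0,0,0,0,3.8],
    [0,0,0,0,0,0,3.8],
    [0,0,0,0,0,0,3.8],
  ],
)

```text
clock: 31.32
tcp_pos: [0.6559, 0.2104, 0.0681]
ee_rot: [0.0, 0.755, 0.656, 0.0]
ft_force: [0.5, -0.1, -5.7]
grip_width: 0.0413
gripper_force: 47.0
```

```bash
python3 - <<'E'
from h import *
p=avg(); plan([.6557,.2135,.0445],-8,2,p)
E
```

```text
avg [0.656  0.2111 0.0684] sd [0.0002 0.0002 0.0003] yaw -8.01 tz [ 1.2e-03  3.0e-04 -1.0e+00] [-0.9 -0.1 -6.2] 0.04096369637147977 31.7167
[0.11,-0.03,1.19,0.03,-0.01,-0.01],
[0.11,-0.03,1.19,0.03,-0.01,-0.01],
```

Call:
drive_tool(
  rows=[
    [0.11,-0.03,1.1,0,0,0,3.8],
    [0.11,-0.03,0.9,0,0,0,3.8],
    [0,0,0.3,0,0,0,3.8],
    [0,0,0,0,0,0,3.8],
    [0,0,0,0,0,0,3.8],
    [0,0,0,0,0,0,3.8],
    [0,0,0,0,0,0,3.8],
    [0,0,0,0,0,0,3.8],
  ],
)

```text
clock: 32.38
tcp_pos: [0.6553, 0.2134, 0.0445]
ee_rot: [0.0, 0.755, 0.656, 0.0]
ft_force: [-0.6, -0.7, -4.8]
grip_width: 0.0412
gripper_force: 47.5
```

```bash
python3 - <<'E'
from h import *
p=avg(4); plan([.6557,.2135,.0425],-8,1,p)
snap('scene','s11'); snap('top','t11')
A=cv2.imread('pics/t11.png')[120:210,140:240]; B=cv2.imread('pics/s11.png')[110:200,260:360]
cv2.imwrite('pics/c11.png',cv2.resize(np.hstack([A,B]),(800,360),interpolation=cv2.INTER_CUBIC))
E
```

```text
avg [0.6552 0.2135 0.0446] sd [0. 0. 0.] yaw -8.0 tz [ 1.e-04  0.e+00 -1.e+00] [ 0.   0.4 -5.8] 0.041051206232956244 32.5833
[0.01,0.04,0.21,0.01,-0.00,-0.00],
```

View pics/c11.png

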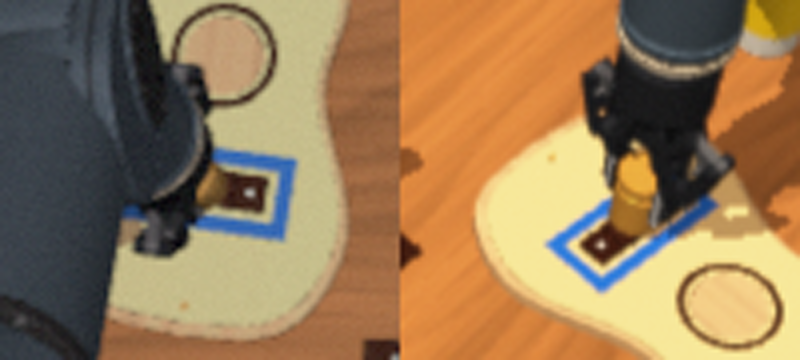

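Upright, over the bridge's middle. Lower finely.

Call:
drive_tool(
  rows=[
    [0,0.03,0.12,0,0,0,3.8],
    [0,0,0,0,0,0,3.8],
    [0,0,0,0,0,0,3.8],
  ],
)

```text
clock: 32.93
tcp_pos: [0.6554, 0.2134, 0.0432]
ee_rot: [-0.0, 0.755, 0.656, -0.0]
ft_force: [0.3, 0.3, -5.0]
grip_width: 0.0412
gripper_force: 47.5
```

Call:
drive_tool(
  rows=[
    [0,0,0.05,0,0,0,3.8],
    [0,0,0,0,0,0,3.8],
    [0,0,0,0,0,0,3.8],
  ],
)

```text
clock: 33.18
tcp_pos: [0.6555, 0.2134, 0.0428]
ee_rot: [0.0, 0.755, 0.656, -0.0]
ft_force: [-0.3, -0.8, -5.7]
grip_width: 0.0409
gripper_force: 47.5
```

Call:
drive_tool(
  rows=[
    [0,0,0.04,0,0,0,3.8],
    [0,0,0,0,0,0,3.8],
    [0,0,0,0,0,0,3.8],
  ],
)

```text
clock: 33.43
tcp_pos: [0.6556, 0.2135, 0.0425]
ee_rot: [0.0, 0.755, 0.656, 0.0]
ft_force: [-0.3, 0.0, -4.8]
grip_width: 0.0411
gripper_force: 47.5
```

Call:
drive_tool(
  rows=[
    [0,0,0.02,0,0,0,3.8],
    [0,0,0,0,0,0,3.8],
    [0,0,0,0,0,0,3.8],
  ],
)

```text
clock: 33.68
tcp_pos: [0.6556, 0.2135, 0.0425]
ee_rot: [0.0, 0.755, 0.656, 0.0]
ft_force: [-0.7, -0.9, -2.0]
grip_width: 0.041
gripper_force: 47.5
```

Contact started; one more touch, release, retreat.

Call:
drive_tool(
  rows=[
    [0,0,0.02,0,0,0,3.8],
    [0,0,0,0,0,0,3.8],
    [0,0,0,0,0,0,3.8],
  ],
)

```text
clock: 33.93
tcp_pos: [0.6556, 0.2135, 0.0424]
ee_rot: [0.0, 0.755, 0.656, 0.0]
ft_force: [-2.2, -1.1, 2.4]
grip_width: 0.0408
gripper_force: 47.5
```

Call:
drive_tool(
  rows=[
    [0,0,0,0,0,0,4.4],
    [0,0,0,0,0,0,5.2],
    [0,0,0,0,0,0,6.2],
    [0,0,0,0,0,0,7],
    [0,0,-2,0,0,0,7],
    [0,0,-3,0,0,0,7],
    [0,0,-4,0,0,0,7],
    [0,0,-3,0,0,0,7],
  ],
  grip_force=20,
)

```text
clock: 34.6
tcp_pos: [0.656, 0.2133, 0.1645]
ee_rot: [0.0, 0.755, 0.656, 0.001]
ft_force: [0.6, 1.4, 0.3]
grip_width: 0.0699
gripper_force: 0.0
```

```bash
python3 - <<'E'
from h import *
plan([.45,.0,.2],-8,8)
E
```

```text
[-3.00,-2.18,-0.45,0.01,-0.00,-0.00],
[-3.00,-2.18,-0.45,0.01,-0.00,-0.00],
[-3.00,-2.18,-0.45,0.01,-0.00,-0.00],
[-3.00,-2.18,-0.45,0.01,-0.00,-0.00],
[-3.00,-2.18,-0.45,0.01,-0.00,-0.00],
[-3.00,-2.18,-0.45,0.01,-0.00,-0.00],
[-3.00,-2.18,-0.44,0.01,-0.00,-0.00],
[-3.00,-2.18,-0.44,0.01,-0.00,-0.00],
```

Call:
drive_tool(
  rows=[
    [-3,-2.2,-0.5,0,0,0,7],
    [-3,-2.2,-0.5,0,0,0,7],
    [-3,-2.2,-0.5,0,0,0,7],
    [-3,-2.2,-0.5,0,0,0,7],
    [-3,-2.2,-0.5,0,0,0,7],
    [-3,-2.2,-0.5,0,0,0,7],
    [-3,-2.2,-0.5,0,0,0,7],
    [-2,-1,0,0,0,0,7],
  ],
)

```text
clock: 35.27
tcp_pos: [0.4582, 0.006, 0.1979]
ee_rot: [-0.0, 0.755, 0.655, 0.0]
ft_force: [1.0, -0.1, -0.5]
grip_width: 0.0704
gripper_force: 0.0
```

```bash
python3 - <<'E'
from h import *
s=snap('scene','s12'); t=snap('top','t12')
A=t[125:215,140:240];B=s[120:210,270:370];C=t[130:220,280:380];D=s[210:300,175:275]
f=lambda x:cv2.resize(x,(330,297),interpolation=cv2.INTER_CUBIC)
cv2.imwrite('pics/c12.png',np.vstack([np.hstack([f(A),f(B)]),np.hstack([f(C),f(D)])])[:,:,::-1])
E
```

```text
(no output)
```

View pics/c12.png

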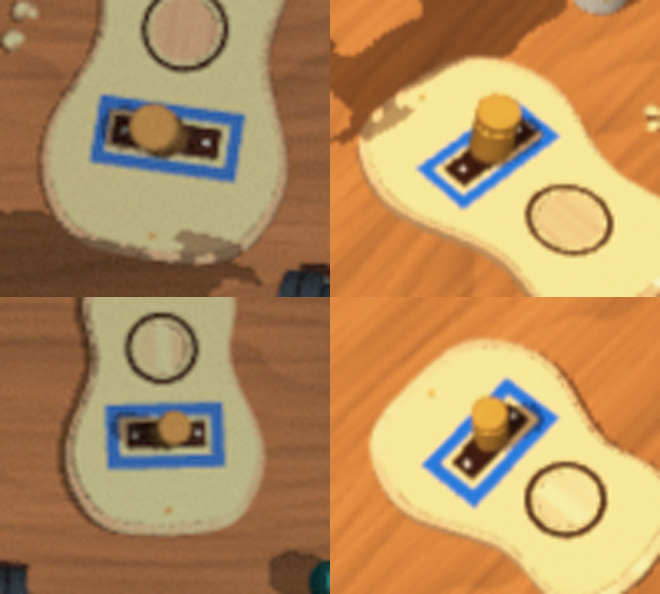

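```bash
python3 - <<'E'
from h import *
print(ray('top',[140+156/3.3,125+130/3.3],.080),ray('top',[280+174/3.3,130+131/3.3],.068))
for a,b,c in(((124,131),(206,142),0),((121,138),(197,138),1)):
    o=(140,125) if c==0 else (280,130); p=ray('top',[[o[0]+a[0]/3.3,o[1]+a[1]/3.3],[o[0]+b[0]/3.3,o[1]+b[1]/3.3]],.0205); print(p.mean(0),p[0]-p[1])
E
```

```text
[[0.65059055 0.2096948  0.08      ]] [[ 0.64025136 -0.20925414  0.068     ]]
[0.65394584 0.21379665 0.0205    ] [0.00961514 0.07577875 0.        ]
[ 0.64058725 -0.20424672  0.0205    ] [-0.0005507   0.06930211  0.        ]
```

```bash
python3 - <<'E'
from h import *
np.set_printoptions(precision=4,suppress=True)
t=cams.snapshot('top'); h=cv2.cvtColor(t,cv2.COLOR_RGB2HSV)
for nm,uv,z,bz in(('L',(187,164),.080,(191,167)),('S',(332.7,169.7),.068,(330,172))):
    m=near((h[:,:,0]>=11)&(h[:,:,0]<24)&(h[:,:,1]>120)&(h[:,:,2]>125),uv,9)
    print(nm,m.sum()//255,*rect('top',m,z),pca('top',m,z)[0],'HSV',h[int(uv[1]),int(uv[0])])
    d=near(t.max(2)<90,bz,18 if nm=='L' else 14); print('  bridge dark',*rect('top',d,.0205)); 
    f=near(blue(t),bz,35 if nm=='L' else 30); print('  frame',*rect('top',f,.015))
E
```

```text
L 149 [0.6533 0.212 ] [37.8592 37.4412] 1.62776780128479 [0.6541 0.2128] HSV [ 17 150 178]
  bridge dark [0.6537 0.2143] [97.8461 34.906 ] 86.83248138427734
  frame [0.6549 0.2139] [132.5101  60.8018] 82.24105072021484
S 73 [ 0.6415 -0.2079] [26.4095 24.7817] 44.641082763671875 [ 0.6414 -0.2084] HSV [ 17 154 176]
  bridge dark [ 0.6416 -0.2084] [69.3065 21.2913] -89.55151733756065
  frame [ 0.6422 -0.2096] [105.514  56.294] -87.41497850418091
```

Weights are within about 2 mm of the middles, and the bridges are centred and square. Handing in.

```bash
python3 -c "
from rig import ticket
print(ticket.sign_off())"
```

```text
the job is handed in; nothing more can be done
None
```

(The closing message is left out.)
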